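Slide the glaze jars home in the divided crate

TASK

Put the two glaze jars that stand apart in front of the divided crate (not those at the far end of the desk) away in it by pushing them over the desk: the blue-lidded jar into the bay with the blue tag, the white-lidded one into the bay with the white tag. The jars are full, so keep them standing on the desk, never lift or tip them; gently push each one back until it has pressed its sprung yellow stop plate fully in and you feel it go firm, and leave it there holding the plate in. Do not ram a jar against its stop, and leave the jar already in the red bay and the other things on the desk alone.

Things in the scene. Friction and masses are not known exactly. Their poses are not given: they have to be found in the camera images.
- crate: low floorless plywood crate, fixed, three bays open at the front; 6 mm walls 45 mm high, red, blue and white tags on its 68 mm high rear rail. Origin on the desk amid it: x points into the bays (push direction), y from red to white; bay centres y = -90 (red, occupied), 0 (blue), 90 mm (white), each 84 mm wide inside; mouths at x = -60, rear board at x = 85 mm
- bay_blue (a point): middle of the mouth of the blue-tagged bay, at desk height; axes as the crate's (x into the bay). A dark steel stop block with a sprung yellow plate (54 mm wide, 9 to 45 mm above the desk) stands in the bay, set at a depth that is not given: the free plate's face lies 72 to 100 mm behind the mouth
- bay_white (a point): middle of the mouth of the white-tagged bay, at desk height; axes as the crate's. It has a like stop block and plate, set at its own depth, 72 to 100 mm behind the mouth
- plate_blue (a joint): travel of the yellow plate in the blue bay, m: 0 = free (out), 0.010 = pressed fully in against its block (hard). A weak spring (0.2 to 0.6 N) pushes it out when nothing holds it; a jar's own friction on the desk holds it in
- plate_white (a joint): the same for the plate in the white bay
- jar_cobalt: upright round jar with a blue screw lid, 68 mm in diameter, 91 mm high, about 0.35 kg; origin at the centre of its underside, z up
- jar_clear: upright round jar with a white screw lid, 72 mm in diameter, 101 mm high, about 0.38 kg; origin at the centre of its underside, z up
- jar_iron: upright round jar with a red lid, 62 mm in diameter, 84 mm high, already home in the red bay; origin at the centre of its underside
- trailer_red: red squeeze bottle, 52 mm in diameter, 135 mm high, bystander beyond the crate; origin at the centre of its underside
- beaker_glazed: pale glazed beaker, 66 mm in diameter, 94 mm high, bystander beyond the crate; origin at the centre of its underside
Not all that is in view belongs to the job. Leave any purple look-alike of the part that bears plate_blue alone.

How it is judged:
At the end, for the whole second after the job is handed in: Blue-lidded jar at rest in the blue bay, white-lidded jar in the white bay: upright within 0.1 rad, on the desk, within 15 mm of the bay's centre line, 25 to 85 mm behind its mouth, each holding its plate in over 7 of 10 mm; the red-lidded jar moved under 15 mm (value of joint each of plate_blue, plate_white above 0.007 m and x of jar_cobalt in the frame of bay_blue between 0.025 and 0.085 m and y of jar_cobalt in the frame of bay_blue between -0.015 and 0.015 m and angle between each of jar_cobalt, jar_clear's own z axis and vertical below 0.1 rad and height (world z) of each of jar_cobalt, jar_clear below 0.01 m and linear speed of each of jar_cobalt, jar_clear below 0.01 m/s and x of jar_clear in the frame of bay_white between 0.025 and 0.085 m and y of jar_clear in the frame of bay_white between -0.015 and 0.015 m and distance of jar_iron from where it was at the start of the episode below 0.015 m); the robot touches nothing.
It fails at once if a jar was lifted off the desk (more than 15 mm) (height (world z) of any of jar_cobalt, jar_clear above 0.015 m).
It fails at once if a jar was tipped (more than 0.35 rad) (angle between any of jar_cobalt, jar_clear, jar_iron's own z axis and vertical above 0.35 rad).
It fails at once if a jar was rammed against its stop (more than 40 N between fingers and jar, the jar in its bay) ((contact force between jar_cobalt and the fingers above 40 N and x of jar_cobalt in the frame of bay_blue above 0.015 m) or (contact force between jar_clear and the fingers above 40 N and x of jar_clear in the frame of bay_white above 0.015 m)).
It fails at once if a bystander or the red-lidded jar was moved (more than 20 mm) (distance of any of trailer_red, beaker_glazed, jar_iron from where it was at the start of the episode above 0.02 m).
It also fails if it takes over 70 s, if anything falls off the work surface, if the arm or the gripper's body presses on something with over 40 N, if the wrist force passes 120 N, or if a joint passes its speed limit or range.

ROBOT

A 7-joint arm with a two-finger parallel gripper is mounted at the origin on the work surface; the furniture and walls round the work are solid. World frame = base frame: x ahead of the robot, y to its left, z up, the work surface at z = 0. Lengths are in m, angles in rad, forces in N, time in s.
With the tool pointing down it reaches from about 0.4 to 0.875 m from the base axis. Payload 19.3 kg.
Tool frame: the origin (TCP) lies on the centre line of the jaws, within the pads' length; the fingertips stand 14 mm ahead of it and the grasp point (between the pads) lies 5 mm behind it; z points along the fingers, y is the line along which they close (so a half turn about z gives the same grasp; the last joint's range is limited). The gripper opens to 85 mm and grips with 20 to 120 N. Pads are 22 mm wide; open, the fingers measure 114 mm over their backs; the gripper's body (76 mm by 85 mm) begins 54 mm behind the grasp point. The pads swing forward as they close: fully open they stand 13 mm farther back than shut.
Start: joints at [-1.314, 0.521, -0.036, 1.599, 0.021, 1.021, -0.113], TCP at [0.201, 0.592, 0.245] pointing down, gripper open.
Joint ranges: [-2.91, 2.91], [-0.3, 2.13], [-1.5, 1.42], [0.17, 2.43], [-1.26, 4.41], [0.16, 1.93], [-2.52, 2.52]. Speed limits (rad/s): [1.89, 1.89, 2.39, 2.39, 3.01, 3.01, 3.01].

INTERFACE

Orientations are given as [roll, pitch, yaw] about the fixed x, y, z axes, in that order (R = Rz(yaw) Ry(pitch) Rx(roll)).
In Python, from workcell import bot, grab_frame, regions_of gives the robot as it stands. The module is installed in compiled form; this text tells all that it offers.
- The arm moves only by the tool play_rows, never from a script. Its argument "plan" is a list of rows, each a list of 3 entries, a list of its own where there are three numbers: the shift along the tool's x, y, z in units of 2.5 cm (1.0 is 2.5 cm), then the turn, a rotation vector about the tool's x, y, z in units of 0.15 rad (1.0 is 0.15 rad), then the closure, from -1 (fully open) to 1 (shut). In form: [[[tx, ty, tz], [rx, ry, rz], jaw], ...]. A call has 1 to 20 rows; each row shifts and turns the commanded pose from where the row before left it, along the tool's axes as they then stand; what a row does not reach is not made up. A row lasts 1/8 s, in which the tool goes at most 62.5 mm and 10.7 degrees, less where a joint would pass 70% of its speed; a pose out of reach is approached as far as the arm can. A call with a number of a shift or a turn outside -1 to 1 is refused whole. A call with a gripper value outside its range is refused whole. The fingers move at their own pace and stop on an object; "newtons" is the grip in N (left out, the last holds). Time passes only in rows, so rows that do not move let the fingers close. It gives the time, the measured TCP pose, the force, the opening and the grip force at its end, in the units of the state.
- bot.observe(): the state, without advancing time (a new reading comes with each control period).
- grab_frame(name): name is "scene" or "top" or "wrist"; returns a dict with "pixels" (400x640x3 uint8, red, green, blue), "depth" (400x640 float32, m along the optical axis (not along the pixel's ray), 0 where there is no reading), "camera_matrix" (3x3 intrinsics, pixels), "R" (3x3) and "t" (3): a world point X has camera coordinates R X + t. Camera axes: x right, y down, z forward; pixel columns grow to the right and rows downward; lengths in m; the calibration is good to about 2 mm. The wrist camera is an equidistant fisheye: a pixel r from the principal point sees the ray r / f radians off the axis. A picture is of the moment at which its call begins.
- bot.job_done(): hands the job in; it is judged then, once.
Trained networks look in the newest picture that a camera, given by its name, has taken for a name from the list of things; names that differ only in an ending like _2 or _b are one class to them, and where a whole thing is asked for, a point or a joint stands for the part that bears it (a point fixed in the world has none). Each returns a list of dicts, best first, with "p" (0 to 1); they miss things now and then, are a little off and sometimes report something else, mostly with a low value. They report only what shows in the picture. A call takes as long as a camera call. They do not tell look-alikes from the thing itself.
- regions_of(thing, camera): "mask" (400x640 bool, what is visible of it) and "box" ([left, top, right, bottom] in pixels, round what is visible of it).
The state is a dict: "clock": time; "qpos": joint angles; "qd": joint speeds; "joint_efforts": joint torques, N m; "position": TCP position; "tool_rot": TCP orientation; "force": force on the tool from outside, world axes, zero at the start; "moment": the same for the moment, N m; "grip_width": finger opening in m; "finger_force": force on a finger pad.
Only numpy, scipy, OpenCV 4.12 (cv2) and the standard library are available. Lean on these libraries where they do the work, as an engineer would, in place of code of your own. Each camera call takes 0.05 s, during which the arm holds its last target. There are 200 camera calls.

## Working session

There is one attempt and no reset: what is moved stays moved. The work goes in short steps, Python scripts to look and compute and a tool call to move; the robot and the scene stay as the last step left them, time stands still between calls to the robot, and variables do not carry over. Pictures are saved under pics/ and viewed, at most 10 in all, crops included, and the job is handed in when it is done.

Besides the shell and the picture viewer there is one more tool, called after "Emit:" by a JSON object that holds its "fn" and its "kwargs". play_rows: Moves the arm, as the interface text tells. Its arguments: {"type":"object","properties":{"plan":{"type":"array"},"newtons":{"type":"number"}},"required":["plan"]}

```bash
mkdir -p pics; cat > h.py <<'E'
import numpy as np, cv2
from workcell import bot, grab_frame, regions_of
def pts(f,mask):
    v,u=np.nonzero(mask&(f["depth"]>0)); z=f["depth"][v,u]; K=f["camera_matrix"]
    c=np.c_[(u-K[0,2])*z/K[0,0],(v-K[1,2])*z/K[1,1],z]
    return (c-f["t"])@f["R"], f["pixels"][v,u]
def save(f,n): cv2.imwrite("pics/"+n,f["pixels"][:,:,::-1])
E
python3 - <<'E'
from h import *
print(bot.observe())
for cam in ("scene","top"):
    f=grab_frame(cam); save(f,cam+"1.png"); np.savez(cam+".npz",**f)
    for n in ("crate","jar_cobalt","jar_clear","jar_iron","trailer_red","beaker_glazed","plate_blue"):
        for r in regions_of(n,cam)[:4]:
            p,_=pts(f,r["mask"])
            if len(p): print(cam,n,round(r["p"],2),r["box"],np.round(np.median(p,0),3),np.round(np.percentile(p,2,0),3),np.round(np.percentile(p,98,0),3))
E
```

```text
{'clock': 0.0, 'qpos': array([-1.31418711,  0.52203803, -0.03631496,  1.59995717,  0.02116362,
        1.02108371, -0.11279008]), 'qd': array([-5.57126102e-04, -7.97778194e-04, -9.91284998e-04, -6.53620547e-06,
        1.26604340e-03,  1.92596290e-04,  8.29896429e-04]), 'joint_efforts': array([ 1.16018135e-03, -9.27121854e+01,  1.98055409e+00, -3.69935453e+01,
        1.78141793e-02,  8.33725906e-03, -6.36246887e-05]), 'position': array([0.20057365, 0.59163007, 0.24472908]), 'tool_rot': array([-3.14049097e+00,  5.20752484e-05,  2.81475268e+00]), 'force': array([ 0.19061257, -0.23080554,  0.28994123]), 'moment': array([-0.06427457, -0.02110245,  0.00900393]), 'finger_force': 0.0, 'grip_width': 0.08520313010057048}
scene crate 0.68 [339.1, 184.9, 435.6, 248.4] [ 0.443 -0.242  0.036] [ 0.337 -0.306  0.002] [ 0.623 -0.13   0.072]
scene jar_cobalt 0.73 [260.1, 171.0, 267.7, 199.6] [0.415 0.188 0.058] [0.398 0.182 0.009] [0.441 0.211 0.092]
scene jar_clear 0.62 [292.8, 174.5, 316.7, 216.4] [0.397 0.03  0.064] [0.383 0.009 0.003] [0.445 0.073 0.102]
scene jar_iron 0.95 [360.7, 202.6, 380.7,
[... 976 characters left out ...]
.072]
top jar_iron 0.74 [365.1, 205.0, 391.1, 232.3] [ 0.394 -0.188  0.08 ] [ 0.368 -0.22  -0.002] [ 0.426 -0.164  0.086]
top trailer_red 0.76 [297.4, 98.7, 314.3, 122.6] [0.704 0.014 0.09 ] [ 0.691 -0.01   0.009] [0.733 0.039 0.129]
top trailer_red 0.61 [223.0, 198.5, 249.5, 224.0] [0.418 0.208 0.087] [0.391 0.182 0.014] [0.45  0.24  0.094]
top beaker_glazed 0.61 [327.2, 108.3, 350.6, 137.1] [ 0.705 -0.082  0.05 ] [ 0.66  -0.11   0.002] [ 0.721 -0.053  0.094]
top plate_blue 0.74 [366.6, 208.6, 390.4, 229.7] [ 0.393 -0.188  0.081] [ 0.369 -0.219  0.02 ] [ 0.421 -0.164  0.086]
top plate_blue 0.49 [384.9, 177.2, 389.6, 195.9] [ 0.488 -0.216  0.039] [ 0.46  -0.23   0.002] [ 0.507 -0.211  0.047]
```

```bash
python3 - <<'E'
import cv2
a=cv2.imread("pics/top1.png")[60:280,180:470]; cv2.imwrite("pics/topc.png",cv2.resize(a,None,fx=2.7,fy=2.7,interpolation=3))
E
```

```text
(no output)
```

View pics/topc.png

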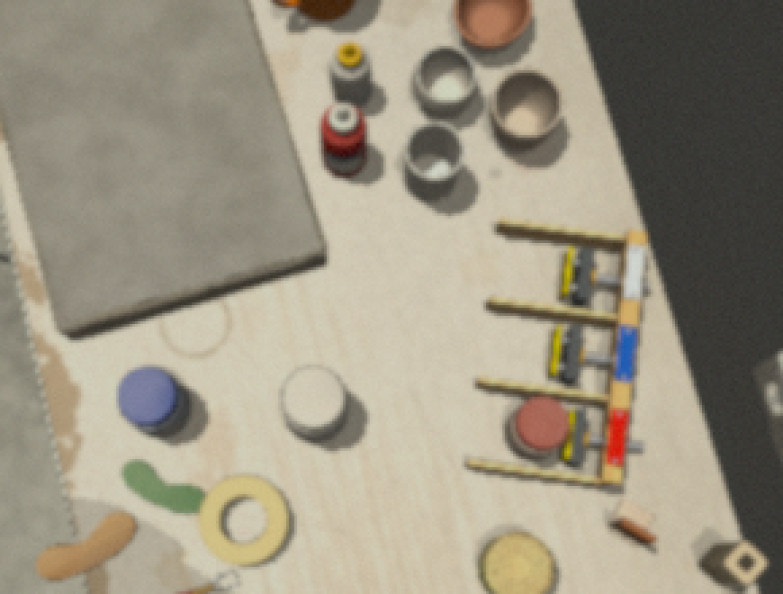

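View pics/scene1.png

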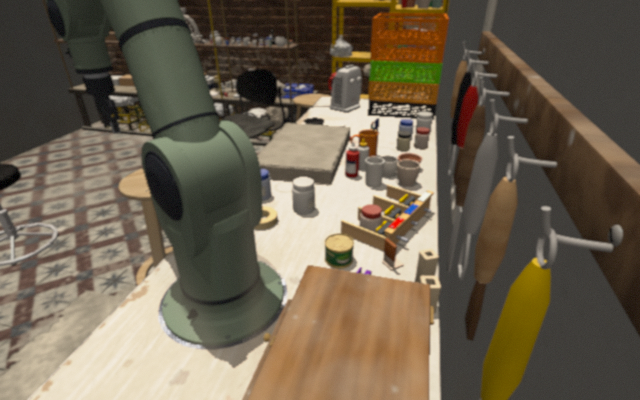

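The top crop shows the blue-lidded jar at crop (150,398), the white-lidded jar at (315,402), and the crate at right with bays white, blue, red from top to bottom. Possible mix-ups are the red bottle (343,140), the pale cups near (435,155), the tan bowl and the yellow lid (517,565), plus the purple thing at scene (365,272). My targets are the two jars standing alone at (150,398) and (315,402). Next I'll fit the crate pose and the jar centres.

```bash
cat > fit.py <<'E'
from h import *
from scipy.optimize import least_squares
f=dict(np.load("top.npz")); P,C=pts(f,np.ones((400,640),bool)); C=C.astype(int)
m=(P[:,0]>.3)&(P[:,0]<.66)&(P[:,1]<-.1)&(P[:,1]>-.33)
Q,c=P[m],C[m]
for n,k in (("red",(c[:,0]>150)&(c[:,1]<70)&(Q[:,1]<-.22)),("blue",(c[:,2]>c[:,0]+60)),("white",(c.min(1)>170)&(Q[:,2]>.06)&(Q[:,1]<-.22))):
    print(n,k.sum(),np.round(np.median(Q[k],0),4))
rail=Q[(Q[:,2]>.062)&(Q[:,2]<.074)&(Q[:,1]<-.23)]
wall=Q[(Q[:,2]>.040)&(Q[:,2]<.050)&((c[:,0]-c[:,2])>25)&(c[:,1]<0.93*c[:,0])&(c[:,1]>.6*c[:,0])]
def loc(p,X): 
    d=X[:,:2]-p[:2]; a=p[2]; return np.c_[d@[np.cos(a),np.sin(a)],d@[-np.sin(a),np.cos(a)]]
W=np.array([-135,-45,45,135])/1e3
def res(p):
    r=loc(p,rail); w=loc(p,wall)
    dy=w[:,1:]-W; dy=dy[np.arange(len(w)),abs(dy).argmin(1)]
    end=np.r_[r[:,1].min()+.138, r[:,1].max()-.138]
    return np.r_[r[:,0]-.085,dy,end*3]
best=min((least_squares(res,[.47+dx,-.2,a],loss="soft_l1",f_scale=.003) for dx in(-.03,0,.03) for a in (-1.6,-1.45,-1.3,-1.75)),key=lambda s:s.cost)
p=best.x; print("crate",p,best.cost,len(rail),len(wall),np.round(np.abs(res(p)).mean(),4))
w=loc(p,wall); print("wall x range",np.percentile(w[:,0],[1,5,95]), "rail y",np.percentile(loc(p,rail)[:,1],[1,99]))
L=loc(p,Q)
y=(c[:,0]>150)&(c[:,1]>130)&(c[:,2]<70)
for n,b in (("blue",0),("white",.09)):
    k=y&(abs(L[:,1]-b)<.035)&(Q[:,2]<.055); print("plate",n,k.sum(),np.round(np.percentile(L[k,0]+.06,[5,20,50,80]),4),np.percentile(L[k,1],[5,95]))
for n,x0,zt,rad in (("blue",(.419,.209),.091,.034),("white",(.415,.044),.101,.036)):
    k=(np.hypot(*(P[:,:2]-x0).T)<.05)&(abs(P[:,2]-zt)<.006)
    ctr=cv2.minEnclosingCircle(P[k,:2].astype(np.float32)); mn=(P[k,:2].max(0)+P[k,:2].min(0))/2
    print("jar",n,ctr,mn,"in crate",np.round(loc(p,np.r_[mn][None])*1e3,1))
s=(P[:,2]>.012)&(P[:,0]>.3)&(P[:,0]<.75)&(P[:,1]>-.0)&(P[:,1]<.3)&(c is not None)
# slab edge
for yy in (0,.03,.06,.1,.15,.2,.25): 
    k=(abs(P[:,1]-yy)<.006)&(P[:,2]>.012)&(P[:,2]<.08)&(P[:,0]>.46)&(P[:,0]<.68); print("slab y",yy,k.sum(),np.round(P[k,0].min(),3) if k.any() else None,np.round(np.median(P[k,2]),3) if k.any() else None)
E
python3 fit.py
```

```text
red 90 [ 0.3844 -0.2748  0.0686]
blue 99 [ 0.4749 -0.2864  0.0696]
white 92 [ 0.5632 -0.2991  0.0693]
crate [ 0.48611311 -0.20049057 -1.70500243] 0.01597038897935374 715 280 0.0072
wall x range [-0.06178454 -0.05681798  0.07333175] rail y [-0.13439763  0.13545332]
plate blue 33 [0.0743 0.0749 0.0769 0.0788] [-0.02213497  0.0177727 ]
plate white 36 [0.0778 0.0785 0.0806 0.0842] [0.07157337 0.11128054]
jar blue ((0.42497971653938293, 0.216556578874588), 0.03061106614768505) [0.42403865 0.21621478] in crate [[-404.7 -117.3]]
jar white ((0.42206162214279175, 0.04343448206782341), 0.032836489379405975) [0.4223773  0.04282138] in crate [[-232.6  -95.7]]
slab y 0 0 None None
slab y 0.03 16 0.583 0.067
slab y 0.06 158 0.573 0.07
slab y 0.1 184 0.56 0.071
slab y 0.15 205 0.545 0.071
slab y 0.2 225 0.529 0.071
slab y 0.25 252 0.513 0.07
```

Emit:
{"fn": "play_rows", "kwargs": {"plan": [[[0,0,0],[0,0,0.852],0.06],[[0,0,0],[0,0,0.852],0.06],[[0,0,0],[0,0,0.852],0.06],[[0,0,0],[0,0,0.852],0.06],[[0,0,0],[0,0,0.852],0.06],[[0,0,0],[0,0,0.852],0.06],[[-0.9,-0.1,0],[0,0,0],0.06],[[-0.9,-0.1,0],[0,0,0],0.06],[[-0.9,-0.1,0],[0,0,0],0.06],[[-0.9,-0.1,0],[0,0,0],0.06],[[-0.9,-0.1,0],[0,0,0],0.06],[[-0.9,-0.1,0],[0,0,0],0.06],[[-0.9,-0.1,0],[0,0,0],0.06],[[-0.9,-0.1,0],[0,0,0],0.06],[[-0.9,-0.1,0],[0,0,0],0.06],[[-0.9,-0.1,0],[0,0,0],0.06],[[-0.9,-0.1,0],[0,0,0],0.06],[[-0.9,-0.1,0],[0,0,0],0.06],[[-0.9,-0.1,0],[0,0,0],0.06],[[-0.9,-0.1,0],[0,0,0],0.06]]}}

```text
clock: 3.3
position: [0.3146, 0.2946, 0.2453]
tool_rot: [3.141, -0.0, 2.048]
force: [0.6, 0.4, -0.4]
grip_width: 0.0401
finger_force: 0.0
```

```bash
cat > go.py <<'E'
import sys
from h import *
C=np.array([.4861,-.2005]); A=-1.705
ex=np.array([np.cos(A),np.sin(A)]); ey=np.array([-ex[1],ex[0]])
def loc(X): return (np.asarray(X)[:2]-C)@np.c_[ex,ey]*1e3
def world(x,y): return C+(x*ex+y*ey)/1e3
if __name__=="__main__":
    # args: crate x y (mm), push angle deg in crate, z mm -> tool units
    s=bot.observe(); p=s["position"]; yaw=s["tool_rot"][2]
    print("t",s["clock"],"tcp crate",loc(p).round(1),"z",p[2].round(4),"rot",s["tool_rot"].round(3),"w",round(s["grip_width"],4),"F",s["force"].round(2))
    a=list(map(float,sys.argv[1:]))
    for i in range(0,len(a),4):
        x,y,d,z=a[i:i+4]
        ny=A+np.deg2rad(d)+np.pi; ny=(ny+np.pi)%(2*np.pi)-np.pi
        D=world(x,y)-p[:2]
        for n,w in (("old",yaw),("new",ny)):
            print(n,"tx %.2f ty %.2f tz %.2f"%(D@[np.cos(w),np.sin(w)]/.025,D@[np.sin(w),-np.cos(w)]/.025,(p[2]-z/1e3)/.025),"rz units %.2f"%(-(ny-yaw)/.15))
        p=np.r_[world(x,y),z/1e3]; yaw=ny
E
python3 go.py -294 -139 35 47
```

```text
t 3.3 tcp crate [-467.7 -236.2] z 0.2453 rot [ 3.141 -0.     2.048] w 0.0401 F [ 0.59  0.4  -0.37]
old tx -7.92 ty -0.80 tz 7.93 rz units 0.00
new tx -7.92 ty -0.80 tz 7.93 rz units 0.00
```

Emit:
{"fn": "play_rows", "kwargs": {"plan": [[[-0.8,-0.08,0],[0,0,0],0.06],[[-0.8,-0.08,0],[0,0,0],0.06],[[-0.8,-0.08,0],[0,0,0],0.06],[[-0.8,-0.08,0],[0,0,0],0.06],[[-0.8,-0.08,0],[0,0,0],0.06],[[-0.8,-0.08,0],[0,0,0],0.06],[[-0.8,-0.08,0],[0,0,0],0.06],[[-0.8,-0.08,0],[0,0,0],0.06],[[-0.8,-0.08,0],[0,0,0],0.06],[[-0.72,-0.08,0],[0,0,0],0.06],[[0,0,0.8],[0,0,0],0.06],[[0,0,0.8],[0,0,0],0.06],[[0,0,0.8],[0,0,0],0.06],[[0,0,0.8],[0,0,0],0.06],[[0,0,0.8],[0,0,0],0.06],[[0,0,0.8],[0,0,0],0.06],[[0,0,0.8],[0,0,0],0.06],[[0,0,0.8],[0,0,0],0.06],[[0,0,0.8],[0,0,0],0.06],[[0,0,0.73],[0,0,0],0.06]]}}

```text
clock: 5.8
position: [0.3873, 0.1103, 0.0465]
tool_rot: [3.142, 0.0, 2.048]
force: [-0.1, 0.2, 0.2]
grip_width: 0.0403
finger_force: 0.0
```

```bash
python3 go.py -294 -139 35 47 -189 -65.5 35 47; python3 - <<'E'
from h import *
f=grab_frame("scene"); cv2.imwrite("pics/s2.png",cv2.resize(f["pixels"][130:260,230:450,::-1],None,fx=3.5,fy=3.5,interpolation=3))
E
```

```text
t 5.8 tcp crate [-294.8 -139.5] z 0.0465 rot [3.142 0.    2.048] w 0.0403 F [-0.05  0.23  0.22]
old tx -0.04 ty -0.00 tz -0.02 rz units 0.00
new tx -0.04 ty -0.00 tz -0.02 rz units 0.00
old tx -5.13 ty -0.00 tz 0.00 rz units -0.00
new tx -5.13 ty -0.00 tz 0.00 rz units -0.00
```

View pics/s2.png

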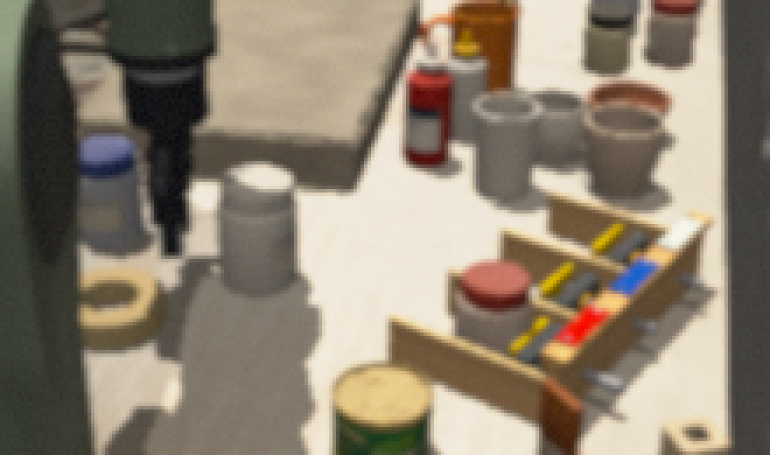

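The crop shows the fingers at (172,200) standing between the blue jar (107,195) and the white jar (258,230), clear of both. I'll push the first leg.

Emit:
{"fn": "play_rows", "kwargs": {"plan": [[[-0.3,0,0],[0,0,0],0.06],[[-0.3,0,0],[0,0,0],0.06],[[-0.3,0,0],[0,0,0],0.06],[[-0.3,0,0],[0,0,0],0.06],[[-0.3,0,0],[0,0,0],0.06],[[-0.3,0,0],[0,0,0],0.06],[[-0.3,0,0],[0,0,0],0.06],[[-0.3,0,0],[0,0,0],0.06],[[-0.3,0,0],[0,0,0],0.06],[[-0.3,0,0],[0,0,0],0.06],[[-0.3,0,0],[0,0,0],0.06],[[-0.3,0,0],[0,0,0],0.06],[[-0.3,0,0],[0,0,0],0.06],[[-0.3,0,0],[0,0,0],0.06],[[-0.3,0,0],[0,0,0],0.06],[[-0.3,0,0],[0,0,0],0.06],[[-0.3,0,0],[0,0,0],0.06],[[0,0,0],[0,0,0],0.06]]}}

```text
clock: 8.1
position: [0.4462, -0.0029, 0.047]
tool_rot: [3.142, 0.0, 2.047]
force: [-0.2, 1.4, -1.4]
grip_width: 0.0404
finger_force: 0.0
```

```bash
cat > jars.py <<'E'
from go import *
def jars():
    out={}
    for cam in ("top","scene"):
        f=grab_frame(cam)
        for n,zt in (("jar_clear",.101),("jar_cobalt",.091)):
            for r in regions_of(n,cam)[:2]:
                P,_=pts(f,r["mask"]); k=abs(P[:,2]-zt)<.006
                if k.sum()<20: continue
                q=P[k,:2]; c,rad=cv2.minEnclosingCircle(q.astype(np.float32)); print(cam,n,round(r["p"],2),k.sum(),"crate",loc(c).round(1),"r %.1f"%(rad*1e3),"med",loc(np.median(q,0)).round(1))
if __name__=="__main__": jars()
E
python3 jars.py; python3 go.py -189 -65 35 47
```

```text
scene jar_clear 0.87 176 crate [-154.4  -47.3] r 34.6 med [-151.1  -48.8]
scene jar_cobalt 0.53 74 crate [-401.5 -120.3] r 28.8 med [-390.2 -114.2]
t 8.4 tcp crate [-191.3  -66.4] z 0.047 rot [-3.142 -0.     2.048] w 0.0401 F [-1.05  0.39  0.03]
old tx -0.11 ty -0.01 tz 0.00 rz units 0.01
new tx -0.11 ty -0.01 tz 0.00 rz units 0.01
```

```bash
python3 go.py -222 -88 35 47 -222 -88 72.6 47 -176 -104 72.6 47 -127 51 72.6 47
```

```text
t 8.4 tcp crate [-191.3  -66.4] z 0.047 rot [-3.142 -0.     2.048] w 0.0401 F [-1.05  0.39  0.03]
old tx 1.50 ty -0.00 tz 0.00 rz units 0.01
new tx 1.50 ty -0.00 tz 0.00 rz units 0.01
old tx 0.00 ty 0.00 tz 0.00 rz units -4.37
new tx 0.00 ty 0.00 tz 0.00 rz units -4.37
old tx 0.06 ty -1.95 tz 0.00 rz units -0.00
new tx 0.06 ty -1.95 tz 0.00 rz units -0.00
old tx -6.50 ty -0.02 tz 0.00 rz units -0.00
new tx -6.50 ty -0.02 tz 0.00 rz units -0.00
```

Emit:
{"fn": "play_rows", "kwargs": {"plan": [[[0.5,0,0],[0,0,0],0.06],[[0.5,0,0],[0,0,0],0.06],[[0.5,0,0],[0,0,0],0.06],[[0,0,0],[0,0,-0.9],0.06],[[0,0,0],[0,0,-0.9],0.06],[[0,0,0],[0,0,-0.9],0.06],[[0,0,0],[0,0,-0.9],0.06],[[0,0,0],[0,0,-0.77],0.06],[[0,-0.5,0],[0,0,0],0.06],[[0,-0.5,0],[0,0,0],0.06],[[0,-0.5,0],[0,0,0],0.06],[[0,-0.45,0],[0,0,0],0.06],[[0,0,0],[0,0,0],0.06]]}}

```text
clock: 10.02
position: [0.4077, -0.014, 0.0471]
tool_rot: [-3.141, -0.0, 2.702]
force: [0.2, 0.4, 0.2]
grip_width: 0.0399
finger_force: 0.0
```

```bash
python3 go.py -127 51 72.6 47; python3 jars.py
```

```text
t 10.025 tcp crate [-174.3 -102.7] z 0.0471 rot [-3.141 -0.     2.702] w 0.0399 F [0.17 0.37 0.24]
old tx -6.43 ty 0.05 tz 0.00 rz units -0.01
new tx -6.43 ty 0.03 tz 0.00 rz units -0.01
top jar_cobalt 0.58 288 crate [-404.7 -117.1] r 31.0 med [-408.  -115.1]
scene jar_clear 0.72 122 crate [-157.6  -47.1] r 34.4 med [-149.7  -40.6]
scene jar_cobalt 0.81 56 crate [-397.2 -115.5] r 28.4 med [-388.4 -114. ]
```

Emit:
{"fn": "play_rows", "kwargs": {"plan": [[[-0.3,0,0],[0,0,0],0.06],[[-0.35,0,0],[0,0,0],0.06],[[-0.35,0,0],[0,0,0],0.06],[[-0.35,0,0],[0,0,0],0.06],[[-0.35,0,0],[0,0,0],0.06],[[-0.35,0,0],[0,0,0],0.06],[[-0.35,0,0],[0,0,0],0.06],[[-0.35,0,0],[0,0,0],0.06],[[-0.35,0,0],[0,0,0],0.06],[[-0.35,0,0],[0,0,0],0.06],[[-0.35,0,0],[0,0,0],0.06],[[-0.35,0,0],[0,0,0],0.06],[[-0.35,0,0],[0,0,0],0.06],[[-0.35,0,0],[0,0,0],0.06],[[-0.35,0,0],[0,0,0],0.06],[[-0.35,0,0],[0,0,0],0.06],[[-0.35,0,0],[0,0,0],0.06],[[-0.3,0,0],[0,0,0],0.06],[[-0.2,0,0],[0,0,0],0.06],[[0,0,0],[0,0,0],0.06]]}}

```text
clock: 12.82
position: [0.5531, -0.0812, 0.047]
tool_rot: [3.142, 0.0, 2.703]
force: [-1.3, -1.1, -0.1]
grip_width: 0.04
finger_force: 0.0
```

```bash
python3 go.py -127 51 72.6 47; python3 jars.py
```

```text
t 12.825 tcp crate [-127.2   50.5] z 0.047 rot [3.142 0.    2.703] w 0.04 F [-1.25 -1.09 -0.14]
old tx -0.02 ty -0.00 tz -0.00 rz units -0.00
new tx -0.02 ty -0.00 tz -0.00 rz units -0.00
top jar_cobalt 0.81 354 crate [-404.9 -116.9] r 30.8 med [-403.8 -117.3]
scene jar_cobalt 0.67 45 crate [-392.8 -110.8] r 25.1 med [-387.1 -109.9]
```

```bash
python3 go.py -136 22 72.6 47 -186 30 72.6 47 -186 30 0 47 -186 89.5 0 47
```

```text
t 13.125 tcp crate [-127.4   50.1] z 0.0471 rot [-3.142 -0.     2.704] w 0.0399 F [-1.46 -0.27 -0.63]
old tx 1.18 ty -0.01 tz 0.00 rz units -0.00
new tx 1.18 ty -0.01 tz 0.00 rz units -0.00
old tx 0.29 ty 2.00 tz 0.00 rz units -0.00
new tx 0.29 ty 2.00 tz 0.00 rz units -0.00
old tx 0.00 ty 0.00 tz 0.00 rz units 8.45
new tx 0.00 ty 0.00 tz 0.00 rz units 8.45
old tx -0.00 ty 2.38 tz 0.00 rz units -0.00
new tx -0.00 ty 2.38 tz 0.00 rz units -0.00
```

Emit:
{"fn": "play_rows", "kwargs": {"plan": [[[0.6,0,0],[0,0,0],0.06],[[0.6,0,0],[0,0,0],0.06],[[0.1,0.7,0],[0,0,0],0.06],[[0.1,0.7,0],[0,0,0],0.06],[[0.1,0.6,0],[0,0,0],0.06],[[0,0,0],[0,0,0.94],0.06],[[0,0,0],[0,0,0.94],0.06],[[0,0,0],[0,0,0.94],0.06],[[0,0,0],[0,0,0.94],0.06],[[0,0,0],[0,0,0.94],0.06],[[0,0,0],[0,0,0.94],0.06],[[0,0,0],[0,0,0.94],0.06],[[0,0,0],[0,0,0.94],0.06],[[0,0,0],[0,0,0.93],0.06],[[0,0.6,0],[0,0,0],0.06],[[0,0.6,0],[0,0,0],0.06],[[0,0.6,0],[0,0,0],0.06],[[0,0.58,0],[0,0,0],0.06],[[0,0,0],[0,0,0],0.06]]}}

```text
clock: 15.5
position: [0.5999, -0.0272, 0.0469]
tool_rot: [3.141, 0.0, 1.437]
force: [-0.1, -0.7, 0.1]
grip_width: 0.0402
finger_force: 0.0
```

```bash
python3 go.py -186 90 0 47; python3 jars.py; python3 - <<'E'
from h import *
f=grab_frame("scene"); cv2.imwrite("pics/s3.png",cv2.resize(f["pixels"][130:260,230:450,::-1],None,fx=3.5,fy=3.5,interpolation=3))
E
```

```text
t 15.5 tcp crate [-187.    89.6] z 0.0469 rot [3.141 0.    1.437] w 0.0402 F [-0.15 -0.75  0.14]
old tx -0.04 ty 0.02 tz -0.01 rz units 0.00
new tx -0.04 ty 0.02 tz -0.01 rz units 0.00
top jar_clear 0.98 358 crate [-115.4   87.6] r 32.8 med [-114.6   85.8]
scene jar_clear 0.89 152 crate [-115.6   83.1] r 32.9 med [-113.    77.2]
scene jar_cobalt 0.62 80 crate [-400.8 -116.7] r 30.6 med [-392.8 -117.1]
scene jar_cobalt 0.45 95 crate [-144.5  184.6] r 35.7 med [-143.1  180.3]
```

View pics/s3.png

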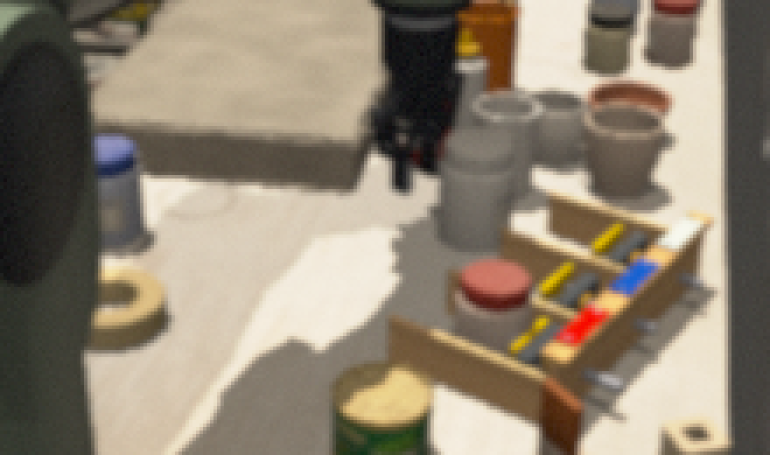

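The white jar (478,190) stands before its bay with the fingers behind it at (405,160). I'll push it straight in.

Emit:
{"fn": "play_rows", "kwargs": {"plan": [[[-0.3,0,0],[0,0,0],0.06],[[-0.3,0,0],[0,0,0],0.06],[[-0.3,0,0],[0,0,0],0.06],[[-0.3,0,0],[0,0,0],0.06],[[-0.3,0,0],[0,0,0],0.06],[[-0.3,0,0],[0,0,0],0.06],[[-0.3,0,0],[0,0,0],0.06],[[-0.3,0,0],[0,0,0],0.06],[[-0.3,0,0],[0,0,0],0.06],[[-0.3,0,0],[0,0,0],0.06],[[-0.3,0,0],[0,0,0],0.06],[[-0.3,0,0],[0,0,0],0.06],[[-0.3,0,0],[0,0,0],0.06],[[-0.3,0,0],[0,0,0],0.06],[[-0.25,0,0],[0,0,0],0.06],[[0,0,0],[0,0,0],0.06]]}}

```text
clock: 17.85
position: [0.5839, -0.1389, 0.047]
tool_rot: [-3.141, 0.0, 1.435]
force: [-0.7, 1.8, -0.2]
grip_width: 0.0403
finger_force: 0.0
```

```bash
python3 go.py -62 90 0 47; python3 jars.py
```

```text
t 17.85 tcp crate [-74.2  88.7] z 0.047 rot [-3.141  0.     1.435] w 0.0403 F [-0.65  1.83 -0.17]
old tx -0.49 ty 0.05 tz -0.00 rz units -0.01
new tx -0.49 ty 0.05 tz -0.00 rz units -0.01
top jar_cobalt 0.79 346 crate [-403.9 -117.2] r 30.9 med [-403.5 -117.3]
scene jar_cobalt 0.56 56 crate [-393.6 -112.3] r 27.5 med [-387.4 -112.5]
```

Emit:
{"fn": "play_rows", "kwargs": {"plan": [[[-0.1,0,0],[0,0,0],0.06],[[-0.1,0.03,0],[0,0,0],0.06],[[-0.1,0,0],[0,0,0],0.06],[[-0.1,0,0],[0,0,0],0.06],[[-0.1,0,0],[0,0,0],0.06],[[-0.1,0,0],[0,0,0],0.06],[[-0.1,0,0],[0,0,0],0.06]]}}

```text
clock: 19.02
position: [0.5826, -0.1556, 0.0471]
tool_rot: [3.142, -0.0, 1.436]
force: [0.7, 2.6, 2.2]
grip_width: 0.0401
finger_force: 0.5
```

Emit:
{"fn": "play_rows", "kwargs": {"plan": [[[-0.06,0,0],[0,0,0],0.06],[[-0.06,0,0],[0,0,0],0.06]]}}

```text
clock: 19.27
position: [0.5822, -0.1585, 0.0471]
tool_rot: [3.142, -0.0, 1.436]
force: [0.4, 2.3, 2.4]
grip_width: 0.0402
finger_force: 0.5
```

Emit:
{"fn": "play_rows", "kwargs": {"plan": [[[-0.06,0,0],[0,0,0],0.06],[[-0.06,0,0],[0,0,0],0.06]]}}

```text
clock: 19.52
position: [0.5818, -0.1615, 0.0471]
tool_rot: [3.142, -0.0, 1.436]
force: [0.3, 3.1, 2.1]
grip_width: 0.04
finger_force: 0.5
```

Emit:
{"fn": "play_rows", "kwargs": {"plan": [[[-0.05,0,0],[0,0,0],0.06]]}}

```text
clock: 19.65
position: [0.5816, -0.1628, 0.0471]
tool_rot: [-3.142, -0.0, 1.436]
force: [0.6, 2.3, 1.7]
grip_width: 0.0401
finger_force: 0.6
```

Emit:
{"fn": "play_rows", "kwargs": {"plan": [[[-0.04,0,0],[0,0,0],0.06]]}}

```text
clock: 19.77
position: [0.5815, -0.1637, 0.0471]
tool_rot: [3.142, -0.0, 1.436]
force: [0.4, 2.8, 3.0]
grip_width: 0.0402
finger_force: 0.6
```

Emit:
{"fn": "play_rows", "kwargs": {"plan": [[[-0.04,0,0],[0,0,0],0.06]]}}

```text
clock: 19.9
position: [0.5813, -0.1647, 0.047]
tool_rot: [-3.142, -0.0, 1.436]
force: [0.3, 3.7, 3.6]
grip_width: 0.0399
finger_force: 0.8
```

Emit:
{"fn": "play_rows", "kwargs": {"plan": [[[-0.04,0,0],[0,0,0],0.06]]}}

```text
clock: 20.02
position: [0.5813, -0.1653, 0.0471]
tool_rot: [3.142, -0.001, 1.436]
force: [1.7, 7.0, 5.1]
grip_width: 0.0401
finger_force: 1.6
```

Emit:
{"fn": "play_rows", "kwargs": {"plan": [[[-0.03,0,0],[0,0,0],0.06]]}}

```text
clock: 20.15
position: [0.5813, -0.1656, 0.0471]
tool_rot: [3.142, -0.001, 1.437]
force: [0.0, 9.2, 5.5]
grip_width: 0.0401
finger_force: 2.1
```

Emit:
{"fn": "play_rows", "kwargs": {"plan": [[[-0.02,0,0],[0,0,0],0.06],[[0,0,0],[0,0,0],0.06]]}}

```text
clock: 20.4
position: [0.5813, -0.1657, 0.0471]
tool_rot: [-3.141, -0.001, 1.437]
force: [0.8, 9.0, 5.8]
grip_width: 0.04
finger_force: 2.2
```

Emit:
{"fn": "play_rows", "kwargs": {"plan": [[[0.1,0,0],[0,0,0],0.06],[[0.2,0,0],[0,0,0],0.06],[[0.5,0,0],[0,0,0],0.06],[[0.8,0,0],[0,0,0],0.06],[[0.8,0,0],[0,0,0],0.06],[[0.8,0,0],[0,0,0],0.06],[[0.6,0,0],[0,0,0],0.06],[[0,0,-0.8],[0,0,0],0.06],[[0,0,-0.8],[0,0,0],0.06],[[0,0,-0.8],[0,0,0],0.06],[[0,0,-0.8],[0,0,0],0.06],[[0,0,-0.8],[0,0,0],0.06],[[0,0,-0.8],[0,0,0],0.06],[[0,0,-0.4],[0,0,0],0.06],[[0,0,0],[0,0,-0.8],0.06],[[0,0,0],[0,0,-0.9],0.06],[[0,0,0],[0,0,-0.8],0.06]]}}

```text
clock: 22.52
position: [0.5936, -0.0731, 0.1774]
tool_rot: [-3.142, 0.0, 1.815]
force: [-0.4, -0.6, -0.3]
grip_width: 0.0403
finger_force: 0.0
```

```bash
python3 go.py -474 -145 21.8 200 -474 -145 21.8 40; python3 jars.py; python3 - <<'E'
from h import *
f=grab_frame("scene"); cv2.imwrite("pics/s4.png",cv2.resize(f["pixels"][150:250,330:450,::-1],None,fx=5,fy=5,interpolation=3))
E
```

```text
t 22.525 tcp crate [-140.6   89.5] z 0.1774 rot [-3.142  0.     1.815] w 0.0403 F [-0.43 -0.65 -0.31]
old tx 15.86 ty -3.80 tz -0.90 rz units -0.02
new tx 15.87 ty -3.76 tz -0.90 rz units -0.02
old tx 0.00 ty 0.00 tz 6.40 rz units -0.00
new tx 0.00 ty 0.00 tz 6.40 rz units -0.00
top jar_clear 0.79 361 crate [-10.8  89.7] r 32.7 med [-11.9  89.4]
scene jar_clear 0.77 172 crate [-10.2  86.4] r 33.7 med [-9.5 80.4]
scene jar_cobalt 0.7 70 crate [-398.7 -117.9] r 30.1 med [-388.5 -114.3]
```

View pics/s4.png

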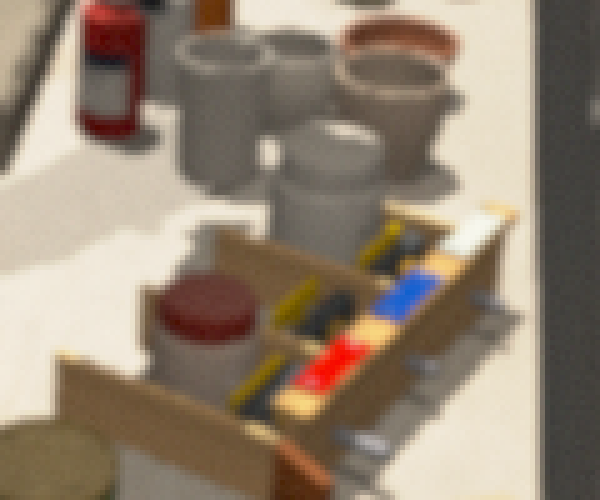

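Emit:
{"fn": "play_rows", "kwargs": {"plan": [[[0.88,-0.21,0],[0,0,0],0.06],[[0.88,-0.21,0],[0,0,0],0.06],[[0.88,-0.21,0],[0,0,0],0.06],[[0.88,-0.21,0],[0,0,0],0.06],[[0.88,-0.21,0],[0,0,0],0.06],[[0.88,-0.21,0],[0,0,0],0.06],[[0.88,-0.21,0],[0,0,0],0.06],[[0.88,-0.21,0],[0,0,0],0.06],[[0.88,-0.21,0],[0,0,0],0.06],[[0.88,-0.21,0],[0,0,0],0.06],[[0.88,-0.21,0],[0,0,0],0.06],[[0.88,-0.21,0],[0,0,0],0.06],[[0.88,-0.21,0],[0,0,0],0.06],[[0.88,-0.21,0],[0,0,0],0.06],[[0.88,-0.21,0],[0,0,0],0.06],[[0.88,-0.21,0],[0,0,0],0.06],[[0.88,-0.21,0],[0,0,0],0.06],[[0.88,-0.21,0],[0,0,0],0.06]]}}

```text
clock: 25.12
position: [0.4075, 0.2901, 0.1771]
tool_rot: [3.142, 0.0, 1.81]
force: [-0.4, 0.3, 0.2]
grip_width: 0.0405
finger_force: 0.0
```

```bash
python3 go.py -474 -145 21.8 40; python3 jars.py; cat > plate.py <<'E'
from go import *
def rep(f,tag):
    P,C=pts(f,np.ones((400,640),bool)); C=C.astype(int); L=np.c_[(P[:,:2]-C0)@np.c_[ex,ey]*1e3,P[:,2]*1e3]
    y=(C[:,0]>C[:,2]+50)&(C[:,1]>C[:,2]+45)&(abs(C[:,0]-C[:,1])<45)&(L[:,2]>25)&(L[:,2]<56)
    d=(C.max(1)<75)&(L[:,2]>25)&(L[:,2]<60)
    for n,b in (("red",-90),("blue",0),("white",90)):
        for m,k in (("yel",y),("dark",d)):
            k=k&(abs(L[:,1]-b)<36)&(L[:,0]>-20)&(L[:,0]<75)
            if k.any(): print(tag,n,m,k.sum(),np.percentile(L[k,0],[5,50,95]).round(1))
C0=C
rep(dict(np.load("top.npz")),"before"); f=grab_frame("top"); rep(f,"now")
cv2.imwrite("pics/t5.png",cv2.resize(np.hstack([np.load("top.npz")["pixels"][130:250,345:430],f["pixels"][130:250,345:430]])[:,:,::-1],None,fx=4.6,fy=4.6,interpolation=3))
E
python3 plate.py
```

```text
t 25.125 tcp crate [-475.6 -143.6] z 0.1771 rot [3.142 0.    1.81 ] w 0.0405 F [-0.41  0.35  0.24]
old tx -0.04 ty -0.08 tz 5.48 rz units -0.05
new tx -0.04 ty -0.08 tz 5.48 rz units -0.05
top jar_clear 0.73 358 crate [-11.4  90.1] r 32.7 med [-11.5  89.7]
top jar_cobalt 0.93 351 crate [-405.1 -116.8] r 30.6 med [-404.4 -117.2]
scene jar_clear 0.77 171 crate [-10.3  85.5] r 33.4 med [-9.1 80.7]
scene jar_cobalt 0.56 109 crate [-403.  -120.9] r 31.8 med [-396.1 -120.7]
scene jar_cobalt 0.45 49 crate [-244.3  194.1] r 24.4 med [-232.2  183.5]
before red yel 50 [37.7 42.8 60.9]
before red dark 4 [45.7 49.6 52.6]
before blue yel 55 [13.  15.9 29.9]
before blue dark 20 [29.  30.4 38.1]
before white yel 52 [16.3 19.3 36.6]
before white dark 22 [31.5 33.  42.3]
now red yel 56 [38.  42.4 62.2]
now red dark 1 [47.6 47.6 47.6]
now blue yel 60 [13.1 16.2 46.2]
now blue dark 11 [28.9 29.8 36.3]
now white yel 25 [25.3 32.  52. ]
now white dark 9 [33.1 36.2 42.7]
```

View pics/t5.png

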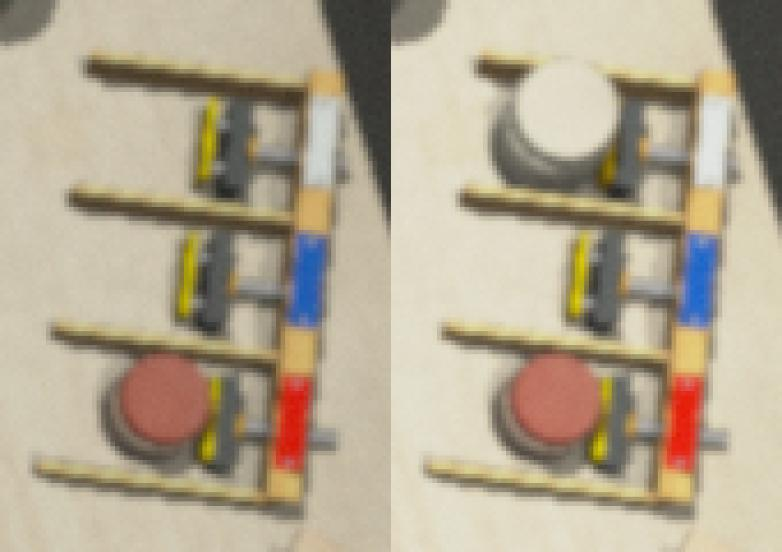

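Emit:
{"fn": "play_rows", "kwargs": {"plan": [[[0,-0.08,0.8],[0,0,0],0.06],[[0,0,0.8],[0,0,0],0.06],[[0,0,0.8],[0,0,0],0.06],[[0,0,0.8],[0,0,0],0.06],[[0,0,0.8],[0,0,0],0.06],[[0,0,0.8],[0,0,0],0.06],[[0,0,0.65],[0,0,-0.05],0.06],[[-0.3,0,0],[0,0,0],0.06],[[-0.3,0,0],[0,0,0],0.06],[[-0.3,0,0],[0,0,0],0.06],[[-0.3,0,0],[0,0,0],0.06],[[-0.3,0,0],[0,0,0],0.06],[[-0.4,0,0],[0,0,0],0.06],[[-0.4,0,0],[0,0,0],0.06],[[-0.4,0,0],[0,0,0],0.06],[[-0.4,0,0],[0,0,0],0.06],[[-0.4,0,0],[0,0,0],0.06],[[-0.4,0,0],[0,0,0],0.06],[[-0.4,0,0],[0,0,0],0.06],[[-0.4,0,0],[0,0,0],0.06]]}}

```text
clock: 27.98
position: [0.4353, 0.1758, 0.0415]
tool_rot: [3.14, -0.001, 1.82]
force: [-1.2, 7.7, 13.4]
grip_width: 0.0405
finger_force: 0.0
```

```bash
python3 go.py -148 -14 21.8 40; python3 jars.py
```

```text
t 27.975 tcp crate [-366.1 -100.6] z 0.0415 rot [ 3.14e+00 -1.00e-03  1.82e+00] w 0.0405 F [-1.23  7.74 13.42]
old tx -9.39 ty -0.05 tz 0.06 rz units 0.02
new tx -9.39 ty -0.02 tz 0.06 rz units 0.02
top jar_clear 0.68 377 crate [-11.1  90. ] r 32.8 med [-11.9  89.4]
top jar_cobalt 0.8 208 crate [-329.4  -87.8] r 30.1 med [-320.5  -88.3]
scene jar_clear 0.9 175 crate [-10.6  84.4] r 33.5 med [-8.4 80.2]
scene jar_cobalt 0.86 142 crate [-331.2  -89.5] r 32.7 med [-326.   -92.6]
```

The 13 N upward force suggests the gripper is resting on the lid. I'll raise it a little and look before going on.

Emit:
{"fn": "play_rows", "kwargs": {"plan": [[[0.05,0,-0.1],[0,0,0],0.06],[[0,0,-0.2],[0,0,0],0.06]]}}

```text
clock: 28.52
position: [0.4342, 0.176, 0.0485]
tool_rot: [-3.141, 0.0, 1.818]
force: [0.1, 0.1, -0.0]
grip_width: 0.0404
finger_force: 0.0
```

```bash
python3 go.py -148 -14 21.8 48;  python3 - <<'E'
from h import *
a=grab_frame("scene")["pixels"][150:240,230:330]; b=grab_frame("wrist")["pixels"]
a=cv2.resize(a,(400,360),interpolation=3); b=cv2.resize(b,(400,250))
cv2.imwrite("pics/s6.png",np.vstack([a,b])[:,:,::-1])
E
```

```text
t 28.525 tcp crate [-366.2 -101.8] z 0.0485 rot [-3.141  0.     1.818] w 0.0404 F [ 0.12  0.15 -0.05]
old tx -9.41 ty 0.01 tz 0.02 rz units 0.01
new tx -9.41 ty 0.02 tz 0.02 rz units 0.01
```

View pics/s6.png

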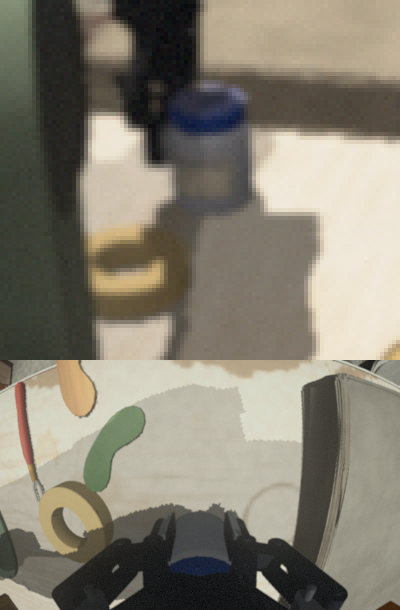

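Emit:
{"fn": "play_rows", "kwargs": {"plan": [[[-0.3,0,0],[0,0,0],0.06],[[-0.4,0,0],[0,0,0],0.06],[[-0.4,0,0],[0,0,0],0.06],[[-0.4,0,0],[0,0,0],0.06],[[-0.4,0,0],[0,0,0],0.06],[[-0.4,0,0],[0,0,0],0.06],[[-0.4,0,0],[0,0,0],0.06],[[-0.4,0,0],[0,0,0],0.06],[[-0.4,0,0],[0,0,0],0.06],[[-0.4,0,0],[0,0,0],0.06],[[-0.4,0,0],[0,0,0],0.06],[[-0.4,0,0],[0,0,0],0.06],[[-0.4,0,0],[0,0,0],0.06],[[-0.4,0,0],[0,0,0],0.06],[[-0.4,0,0],[0,0,0],0.06],[[-0.4,0,0],[0,0,0],0.06],[[-0.4,0,0],[0,0,0],0.06],[[-0.4,0,0],[0,0,0],0.06],[[-0.4,0,0],[0,0,0],0.06],[[-0.3,0,0],[0,0,0],0.06]]}}

```text
clock: 31.12
position: [0.4823, -0.0136, 0.0483]
tool_rot: [-3.142, 0.0, 1.818]
force: [-1.5, 2.6, 1.6]
grip_width: 0.0402
finger_force: 1.0
```

```bash
python3 go.py -148 -14 21.8 48.5; python3 jars.py
```

```text
t 31.125 tcp crate [-184.8  -28.8] z 0.0483 rot [-3.142  0.     1.818] w 0.0402 F [-1.47  2.64  1.65]
old tx -1.58 ty 0.00 tz -0.01 rz units 0.01
new tx -1.58 ty 0.00 tz -0.01 rz units 0.01
top jar_clear 0.96 366 crate [-11.   90.4] r 32.3 med [-11.2  89.5]
scene jar_clear 0.6 178 crate [-10.3  86. ] r 34.1 med [-8.1 81.4]
scene jar_cobalt 0.71 130 crate [-148.2  -22.1] r 28.7 med [-146.5  -24.5]
```

Emit:
{"fn": "play_rows", "kwargs": {"plan": [[[-0.4,0,0],[0,0,0],0.06],[[-0.4,0,0],[0,0,0],0.06],[[-0.4,0,0],[0,0,0],0.06],[[-0.38,0,0],[0,0,0],0.06],[[0,0,0],[0,0,0],0.06],[[0.4,0,0],[0,0,0],0.06],[[0.5,0,0],[0,0,0],0.06],[[0.4,0,0],[0,0,0],0.06],[[0,0,0],[0,0,0.85],0.06],[[0,0,0],[0,0,0.85],0.06],[[0,0,0],[0,0,0.84],0.06],[[0,0.5,0],[0,0,0],0.06],[[0,0.5,0],[0,0,0],0.06],[[0,0,0],[0,0,0],0.06]]}}

```text
clock: 33.17
position: [0.5098, -0.0231, 0.0482]
tool_rot: [3.141, 0.0, 1.439]
force: [0.3, 1.4, 0.2]
grip_width: 0.0401
finger_force: 0.0
```

```bash
python3 go.py -66 0 0 48.5; python3 jars.py
```

```text
t 33.175 tcp crate [-179.    -0.2] z 0.0482 rot [3.141 0.    1.439] w 0.0401 F [0.33 1.41 0.24]
old tx -4.52 ty -0.00 tz -0.01 rz units 0.02
new tx -4.52 ty 0.01 tz -0.01 rz units 0.02
top jar_clear 0.98 352 crate [-11.8  88.5] r 32.1 med [-12.   88.6]
top jar_cobalt 0.83 162 crate [-109.9   -0.7] r 29.5 med [-102.7   -0.5]
scene jar_clear 0.89 175 crate [-11.   85.3] r 32.6 med [-8.3 80.8]
```

Emit:
{"fn": "play_rows", "kwargs": {"plan": [[[-0.3,0,-0.06],[0,0,0],0.06],[[-0.3,0,0],[0,0,0],0.06],[[-0.3,0,0],[0,0,0],0.06],[[-0.3,0,0],[0,0,0],0.06],[[-0.3,0,0],[0,0,0],0.06],[[-0.3,0,0],[0,0,0],0.06],[[-0.3,0,0],[0,0,0],0.06],[[-0.3,0,0],[0,0,0],0.06],[[-0.3,0,0],[0,0,0],0.06],[[-0.3,0,0],[0,0,0],0.06],[[-0.3,0,0],[0,0,0],0.06],[[-0.3,0,0],[0,0,0],0.06],[[-0.3,0,0],[0,0,0],0.06],[[-0.3,0,0],[0,0,0],0.06],[[-0.1,0,0],[0,0,0],0.06],[[-0.1,0,0],[0,0,0],0.06],[[-0.1,0,0],[0,0,0],0.06],[[-0.1,0,0],[0,0,0],0.06],[[-0.1,0,0],[0,0,0],0.06]]}}

```text
clock: 35.85
position: [0.493, -0.1395, 0.0498]
tool_rot: [-3.142, 0.0, 1.438]
force: [-0.1, 1.8, 1.5]
grip_width: 0.04
finger_force: 1.4
```

```bash
python3 go.py -48 0 0 50
```

```text
t 35.85 tcp crate [-61.4  -1.3] z 0.0498 rot [-3.142  0.     1.438] w 0.04 F [-0.09  1.77  1.47]
old tx -0.53 ty 0.05 tz -0.01 rz units 0.01
new tx -0.53 ty 0.05 tz -0.01 rz units 0.01
```

Emit:
{"fn": "play_rows", "kwargs": {"plan": [[[-0.06,0.02,0],[0,0,0],0.06],[[-0.06,0.02,0],[0,0,0],0.06],[[-0.06,0,0],[0,0,0],0.06],[[-0.06,0,0],[0,0,0],0.06],[[-0.06,0,0],[0,0,0],0.06]]}}

```text
clock: 36.48
position: [0.4931, -0.1471, 0.0498]
tool_rot: [3.142, -0.0, 1.437]
force: [0.4, 2.6, 1.4]
grip_width: 0.0403
finger_force: 1.4
```

Emit:
{"fn": "play_rows", "kwargs": {"plan": [[[-0.04,0,0],[0,0,0],0.06],[[-0.04,0,0],[0,0,0],0.06]]}}

```text
clock: 36.72
position: [0.4928, -0.149, 0.0498]
tool_rot: [3.142, -0.0, 1.438]
force: [0.3, 2.1, 1.4]
grip_width: 0.0403
finger_force: 1.5
```

Emit:
{"fn": "play_rows", "kwargs": {"plan": [[[-0.04,0,0],[0,0,0],0.06],[[-0.04,0,0],[0,0,0],0.06]]}}

```text
clock: 36.98
position: [0.4925, -0.151, 0.0498]
tool_rot: [-3.142, 0.0, 1.437]
force: [1.2, 3.9, 1.8]
grip_width: 0.0397
finger_force: 1.5
```

Emit:
{"fn": "play_rows", "kwargs": {"plan": [[[-0.04,0,0],[0,0,0],0.06]]}}

```text
clock: 37.1
position: [0.4924, -0.152, 0.0498]
tool_rot: [-3.142, 0.0, 1.437]
force: [-0.2, 3.6, 1.4]
grip_width: 0.04
finger_force: 1.5
```

Emit:
{"fn": "play_rows", "kwargs": {"plan": [[[-0.04,0,0],[0,0,0],0.06]]}}

```text
clock: 37.22
position: [0.4923, -0.153, 0.0498]
tool_rot: [3.142, 0.0, 1.437]
force: [0.6, 3.4, 1.3]
grip_width: 0.0401
finger_force: 1.6
```

Emit:
{"fn": "play_rows", "kwargs": {"plan": [[[-0.04,0,0],[0,0,0],0.06]]}}

```text
clock: 37.35
position: [0.4921, -0.154, 0.0498]
tool_rot: [3.142, 0.0, 1.437]
force: [0.3, 3.5, 1.4]
grip_width: 0.04
finger_force: 1.6
```

Emit:
{"fn": "play_rows", "kwargs": {"plan": [[[-0.03,0,0],[0,0,0],0.06]]}}

```text
clock: 37.48
position: [0.492, -0.1547, 0.0498]
tool_rot: [3.142, 0.0, 1.437]
force: [0.3, 3.5, 1.6]
grip_width: 0.0398
finger_force: 1.6
```

Emit:
{"fn": "play_rows", "kwargs": {"plan": [[[-0.03,0,0],[0,0,0],0.06]]}}

```text
clock: 37.6
position: [0.4919, -0.1554, 0.0498]
tool_rot: [3.142, 0.0, 1.437]
force: [0.3, 2.5, 3.0]
grip_width: 0.0402
finger_force: 1.6
```

Emit:
{"fn": "play_rows", "kwargs": {"plan": [[[-0.03,0,0],[0,0,0],0.06]]}}

```text
clock: 37.72
position: [0.4918, -0.1562, 0.0498]
tool_rot: [-3.142, 0.0, 1.437]
force: [0.7, 3.3, 2.3]
grip_width: 0.0399
finger_force: 1.6
```

Emit:
{"fn": "play_rows", "kwargs": {"plan": [[[-0.03,0,0],[0,0,0],0.06]]}}

```text
clock: 37.85
position: [0.4917, -0.1569, 0.0498]
tool_rot: [-3.142, 0.0, 1.437]
force: [0.5, 3.9, 2.7]
grip_width: 0.04
finger_force: 1.8
```

Emit:
{"fn": "play_rows", "kwargs": {"plan": [[[-0.03,0,0],[0,0,0],0.06]]}}

```text
clock: 37.98
position: [0.4916, -0.1574, 0.0498]
tool_rot: [-3.141, -0.0, 1.438]
force: [1.0, 6.3, 2.3]
grip_width: 0.0402
finger_force: 2.8
```

```bash
python3 go.py -48 0 0 50; python3 jars.py; python3 plate.py
```

```text
t 37.975 tcp crate [-43.5  -0.3] z 0.0498 rot [-3.141 -0.     1.438] w 0.0402 F [0.96 6.28 2.32]
old tx 0.18 ty 0.01 tz -0.01 rz units 0.01
new tx 0.18 ty 0.01 tz -0.01 rz units 0.01
scene jar_clear 0.73 170 crate [-9.1 84.5] r 34.8 med [-9.5 80.8]
before red yel 50 [37.7 42.8 60.9]
before red dark 4 [45.7 49.6 52.6]
before blue yel 55 [13.  15.9 29.9]
before blue dark 20 [29.  30.4 38.1]
before white yel 52 [16.3 19.3 36.6]
before white dark 22 [31.5 33.  42.3]
now red dark 2 [69.3 70.4 71.5]
```

Emit:
{"fn": "play_rows", "kwargs": {"plan": [[[-0.03,0,0],[0,0,0],0.06]]}}

```text
clock: 38.45
position: [0.4916, -0.1578, 0.0498]
tool_rot: [-3.141, -0.001, 1.438]
force: [1.5, 8.2, 3.5]
grip_width: 0.04
finger_force: 3.8
```

Emit:
{"fn": "play_rows", "kwargs": {"plan": [[[-0.04,0,0],[0,0,0],0.06]]}}

```text
clock: 38.58
position: [0.4915, -0.1583, 0.0498]
tool_rot: [-3.141, -0.001, 1.438]
force: [0.7, 12.5, 4.6]
grip_width: 0.0404
finger_force: 5.1
```

Emit:
{"fn": "play_rows", "kwargs": {"plan": [[[-0.03,0,0],[0,0,0],0.06],[[0,0,0],[0,0,0],0.06]]}}

```text
clock: 38.83
position: [0.4915, -0.1586, 0.0498]
tool_rot: [-3.141, -0.002, 1.439]
force: [2.5, 14.0, 4.0]
grip_width: 0.0403
finger_force: 5.6
```

Emit:
{"fn": "play_rows", "kwargs": {"plan": [[[0.1,0,0],[0,0,0],0.06],[[0.2,0,0],[0,0,0],0.06],[[0.5,0,0],[0,0,0],0.06],[[0.8,0,0],[0,0,0],0.06],[[0.8,0,0],[0,0,0],0.06],[[0.8,0,0],[0,0,0],0.06],[[0.8,0,0],[0,0,0],0.06],[[0.6,0,0],[0,0,0],0.06],[[0,0,0],[0,0,0],0.06]]}}

```text
clock: 39.95
position: [0.5067, -0.045, 0.0498]
tool_rot: [-3.142, -0.0, 1.439]
force: [-0.5, -0.2, -0.6]
grip_width: 0.0403
finger_force: 0.0
```

```bash
python3 go.py -125 90 0 56; python3 jars.py; python3 plate.py; python3 - <<'E'
import cv2
a=cv2.imread("pics/t5.png"); print(a.shape)
E
```

```text
t 39.95 tcp crate [-156.9   -0.4] z 0.0498 rot [-3.142 -0.     1.439] w 0.0403 F [-0.49 -0.2  -0.6 ]
old tx -1.28 ty 3.61 tz -0.25 rz units 0.02
new tx -1.27 ty 3.62 tz -0.25 rz units 0.02
top jar_clear 0.68 374 crate [-11.4  89.5] r 32.7 med [-10.8  90. ]
top jar_cobalt 0.82 348 crate [-10.6   1.7] r 31.1 med [-11.4   1.3]
scene jar_clear 0.83 173 crate [-11.4  86.3] r 33.4 med [-8.5 82.4]
scene jar_cobalt 0.77 186 crate [-9.8 -1.3] r 32.0 med [-8.9 -6.2]
scene jar_cobalt 0.73 71 crate [-9.2 79.4] r 31.9 med [ 1.4 62.8]
before red yel 50 [37.7 42.8 60.9]
before red dark 4 [45.7 49.6 52.6]
before blue yel 55 [13.  15.9 29.9]
before blue dark 20 [29.  30.4 38.1]
before white yel 52 [16.3 19.3 36.6]
before white dark 22 [31.5 33.  42.3]
now red yel 56 [38.1 42.5 61.5]
now red dark 3 [-13. -11.  42.]
now blue yel 33 [23.4 28.2 47.3]
now blue dark 7 [-17.4  -9.1  36.8]
now white yel 22 [25.1 30.7 49.7]
now white dark 6 [33.6 37.1 42.6]
(552, 782, 3)
```

View pics/t5.png

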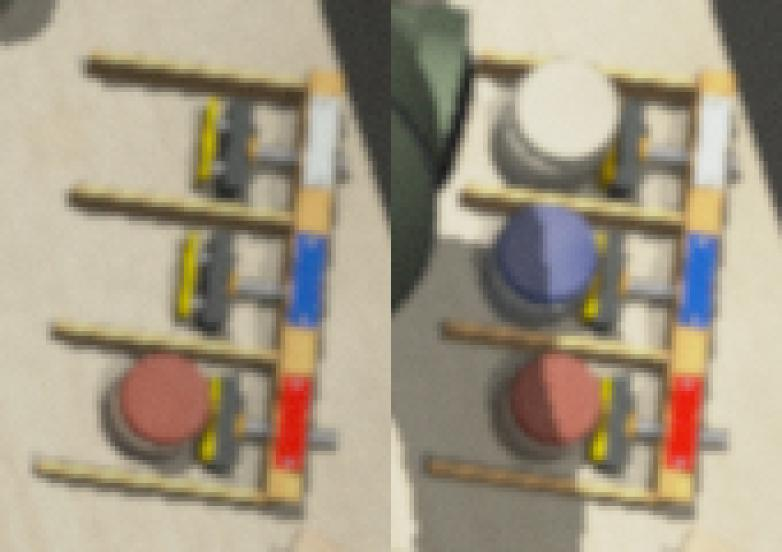

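Blue's plate is fully in, having moved about 10 mm. White's shows only about 9 mm, and the gripper may have dragged on that lid, so I'll press it once more from slightly higher.

Emit:
{"fn": "play_rows", "kwargs": {"plan": [[[0,0.7,-0.27],[0,0,0],0.06],[[0,0.7,0],[0,0,0],0.06],[[0,0.7,0],[0,0,0],0.06],[[0,0.7,0],[0,0,0],0.06],[[0,0.8,0],[0,0,0],0.06],[[-0.5,0,0],[0,0,0],0.06],[[-0.5,0,0],[0,0,0],0.06],[[-0.5,0,0],[0,0,0],0.06],[[-0.5,0,0],[0,0,0],0.06],[[-0.5,0,0],[0,0,0],0.06],[[-0.5,0,0],[0,0,0],0.06],[[-0.3,0,0],[0,0,0],0.06],[[-0.3,0,0],[0,0,0],0.06],[[-0.2,0,0],[0,0,0],0.06],[[0,0,0],[0,0,0],0.06]]}}

```text
clock: 42.18
position: [0.5831, -0.1525, 0.0566]
tool_rot: [3.142, 0.0, 1.437]
force: [0.0, 0.2, -0.1]
grip_width: 0.0404
finger_force: 0.0
```

```bash
python3 go.py -48 90 0 56
```

```text
t 42.175 tcp crate [-60.6  89.7] z 0.0566 rot [3.142 0.    1.437] w 0.0404 F [ 0.03  0.15 -0.13]
old tx -0.50 ty 0.01 tz 0.02 rz units 0.00
new tx -0.50 ty 0.01 tz 0.02 rz units 0.00
```

Emit:
{"fn": "play_rows", "kwargs": {"plan": [[[-0.08,0,0],[0,0,0],0.06],[[-0.08,0,0],[0,0,0],0.06],[[-0.08,0,0],[0,0,0],0.06],[[-0.06,0,0],[0,0,0],0.06],[[-0.06,0,0],[0,0,0],0.06]]}}

```text
clock: 42.8
position: [0.5819, -0.1613, 0.0565]
tool_rot: [-3.142, 0.0, 1.437]
force: [-0.1, 0.5, -0.1]
grip_width: 0.0402
finger_force: 0.0
```

Emit:
{"fn": "play_rows", "kwargs": {"plan": [[[-0.06,0,0],[0,0,0],0.06]]}}

```text
clock: 42.92
position: [0.5818, -0.1626, 0.0566]
tool_rot: [3.142, -0.0, 1.438]
force: [0.6, 2.2, 0.5]
grip_width: 0.04
finger_force: 0.9
```

Emit:
{"fn": "play_rows", "kwargs": {"plan": [[[-0.04,0,0],[0,0,0],0.06]]}}

```text
clock: 43.05
position: [0.5819, -0.1635, 0.0567]
tool_rot: [3.141, -0.0, 1.438]
force: [1.5, 2.6, 1.7]
grip_width: 0.0402
finger_force: 1.4
```

Emit:
{"fn": "play_rows", "kwargs": {"plan": [[[-0.04,0,0],[0,0,0],0.06]]}}

```text
clock: 43.18
position: [0.5818, -0.1644, 0.0567]
tool_rot: [3.141, -0.0, 1.438]
force: [1.9, 2.8, 2.2]
grip_width: 0.0399
finger_force: 1.6
```

Emit:
{"fn": "play_rows", "kwargs": {"plan": [[[-0.04,0,0],[0,0,0],0.06]]}}

```text
clock: 43.3
position: [0.5816, -0.1655, 0.0567]
tool_rot: [3.141, -0.0, 1.438]
force: [1.5, 3.2, 1.5]
grip_width: 0.0404
finger_force: 2.2
```

Emit:
{"fn": "play_rows", "kwargs": {"plan": [[[-0.04,0,0],[0,0,0],0.06]]}}

```text
clock: 43.42
position: [0.5816, -0.166, 0.0566]
tool_rot: [3.141, -0.001, 1.438]
force: [3.5, 8.2, 3.1]
grip_width: 0.0399
finger_force: 3.8
```

Emit:
{"fn": "play_rows", "kwargs": {"plan": [[[-0.03,0,0],[0,0,0],0.06]]}}

```text
clock: 43.55
position: [0.5816, -0.1664, 0.0566]
tool_rot: [3.141, -0.001, 1.438]
force: [3.3, 9.2, 3.1]
grip_width: 0.0402
finger_force: 4.6
```

Emit:
{"fn": "play_rows", "kwargs": {"plan": [[[-0.03,0,0],[0,0,0],0.06],[[0,0,0],[0,0,0],0.06]]}}

```text
clock: 43.8
position: [0.5816, -0.1666, 0.0566]
tool_rot: [3.141, -0.002, 1.439]
force: [4.1, 10.2, 3.7]
grip_width: 0.0399
finger_force: 5.0
```

```bash
python3 go.py -48 90 0 56; python3 jars.py; python3 plate.py | grep now
```

```text
t 43.8 tcp crate [-46.4  90.1] z 0.0566 rot [ 3.141e+00 -2.000e-03  1.439e+00] w 0.0399 F [ 4.12 10.23  3.72]
old tx 0.07 ty -0.00 tz 0.03 rz units 0.01
new tx 0.07 ty -0.00 tz 0.03 rz units 0.01
scene jar_clear 0.57 174 crate [-4.9 83.8] r 33.3 med [-4.6 79.2]
scene jar_cobalt 0.69 186 crate [-10.7  -1.4] r 32.1 med [-8.5 -6. ]
now red yel 42 [38.8 41.6 46.4]
now red dark 59 [46.4 52.3 55.7]
now blue dark 77 [31.6 36.5 41.5]
now white dark 1 [65. 65. 65.]
```

The scene camera shows the lid leaning forward a few mm at this height, so the stop is firm. I'll ease off slowly so the jar settles.

Emit:
{"fn": "play_rows", "kwargs": {"plan": [[[0.04,0,0],[0,0,0],0.06],[[0.04,0,0],[0,0,0],0.06],[[0.04,0,0],[0,0,0],0.06],[[0.04,0,0],[0,0,0],0.06],[[0.04,0,0],[0,0,0],0.06],[[0.04,0,0],[0,0,0],0.06],[[0.06,0,0],[0,0,0],0.06],[[0.1,0,0],[0,0,0],0.06],[[0.3,0,0],[0,0,0],0.06],[[0.6,0,0],[0,0,0],0.06],[[0.8,0,0],[0,0,0],0.06],[[0.8,0,0],[0,0,0],0.06],[[0.8,0,0],[0,0,0],0.06],[[0.8,0,0],[0,0,0],0.06],[[0,0,-0.8],[0,0,0],0.06],[[0,0,-0.8],[0,0,0],0.06],[[0,0,-0.8],[0,0,0],0.06],[[0,0,-0.8],[0,0,0],0.06],[[0,0,0],[0,0,0],0.06]]}}

```text
clock: 46.52
position: [0.5969, -0.0577, 0.1392]
tool_rot: [3.138, -0.0, 1.436]
force: [-0.4, -0.1, -1.4]
grip_width: 0.0405
finger_force: 0.0
```

```bash
python3 go.py -48 90 0 56; python3 jars.py; python3 plate.py; python3 - <<'E'
from h import *
a=grab_frame("scene")["pixels"][160:240,340:450]; b=cv2.imread("pics/t5.png")[:,391:]
cv2.imwrite("pics/s7.png",np.hstack([cv2.resize(b,(360,500)),cv2.resize(a,(440,320),interpolation=3)[:,:,::-1][:, :].copy() if 0 else cv2.copyMakeBorder(cv2.resize(a,(440,320),interpolation=3)[:,:,::-1],0,180,0,0,0)]))
E
```

```text
t 46.525 tcp crate [-156.4   90.7] z 0.1392 rot [ 3.138 -0.     1.436] w 0.0405 F [-0.37 -0.14 -1.41]
old tx -4.33 ty -0.03 tz 3.33 rz units -0.00
new tx -4.33 ty -0.03 tz 3.33 rz units -0.00
top jar_clear 0.89 370 crate [-10.2  88.4] r 32.9 med [-9.8 89.5]
top jar_cobalt 0.9 327 crate [-10.8   1.7] r 30.6 med [-11.4  -0.5]
scene jar_clear 0.87 175 crate [-5.3 86.1] r 35.0 med [-6.5 80.6]
scene jar_cobalt 0.72 182 crate [-10.6  -3. ] r 32.1 med [-8.5 -7. ]
before red yel 50 [37.7 42.8 60.9]
before red dark 4 [45.7 49.6 52.6]
before blue yel 55 [13.  15.9 29.9]
before blue dark 20 [29.  30.4 38.1]
before white yel 52 [16.3 19.3 36.6]
before white dark 22 [31.5 33.  42.3]
now red yel 54 [38.1 42.8 61.7]
now red dark 2 [45.8 47.3 48.9]
now blue yel 34 [23.6 28.6 47.9]
now blue dark 6 [-17.9   9.1  35.1]
now white yel 24 [26.4 31.2 51.9]
now white dark 4 [34.7 39.7 43.9]
```

View pics/s7.png

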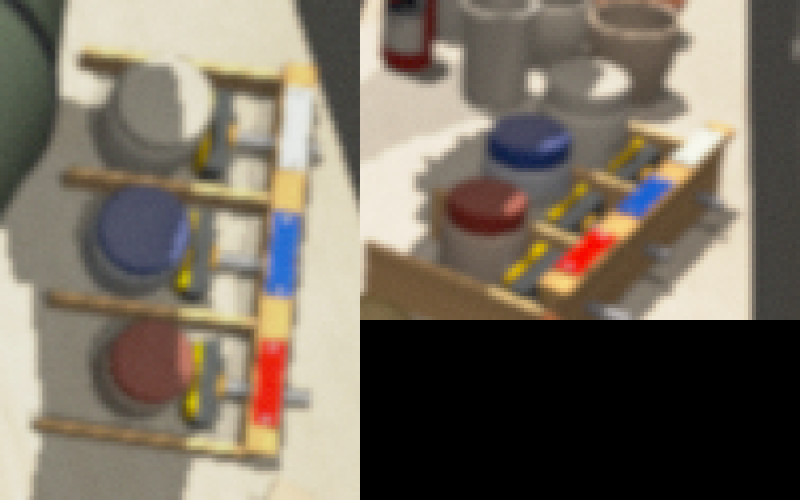

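Both jars stand upright in their bays, blue lid at (142,230) and white lid at (160,100). Both yellow plates sit against their blocks, each about 10 mm in, and the fingers are clear. I'm handing in.

```bash
python3 -c "
from workcell import bot
print(bot.job_done())"
```

```text
the job is handed in; nothing more can be done
None
```

I pushed the blue-lidded and white-lidded jars into their tagged bays; each stands upright against its yellow plate, pressed about 10 mm in by the top camera. The job was handed in at about 47 s, and no verdict came back.

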